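# Pop the touch-latched ampoule box and push its lid open

## Robot

A 7-joint arm with a two-finger parallel gripper is mounted at the origin on the work surface. World frame = base frame: x ahead of the robot, y to its left, z up, the work surface at z = 0. Lengths are in m, angles in rad, forces in N, time in s.
With the tool pointing down it reaches from about 0.425 to 1.025 m from the base axis. Payload 3.6 kg.
Tool frame: the origin (TCP) lies midway between the tips of the shut fingers; the grasp point (between the pads) lies 19 mm behind it; z points along the fingers, y is the direction in which the jaws open and shut (so a half turn about z gives the same grasp; the last joint's range is limited). The gripper opens to 85 mm and grips with 20 to 120 N. Pads are 22 mm wide; open, the fingers measure 114 mm over their backs; the gripper's body (76 mm by 85 mm) begins 54 mm behind the grasp point. The pads swing forward as they close: fully open they stand 13 mm farther back than shut.
Start: joints at [1.026, 0.591, 0.048, 1.609, -0.033, 0.943, -0.034], TCP at [0.317, -0.652, 0.203] pointing down, gripper open.
Joint ranges: [-2.69, 2.69], [-0.47, 2.24], [-1.27, 1.36], [0.19, 2.51], [-1.53, 4.68], [0.08, 2.07], [-3.09, 3.09]. Speed limits (rad/s): [2.57, 2.57, 3.14, 3.14, 3.14, 3.14, 3.14].

## Interface

Orientations are given as a unit quaternion [x, y, z, w].
In Python, from plant import telemetry, snapshot, ticket, trace gives the robot as it stands.
- The arm moves only by the shell command python3 -m pendant 'ROWS' [FORCE]. ROWS is JSON, a list of rows, each an object with "grip": the finger opening in cm, from 0 to 8.54; "offset": the shift along the tool's x, y, z in cm, a list of three; "dr": the turn, a rotation vector about the tool's x, y, z in rad, a list of three. In form: [{"grip": grip, "offset": [tx, ty, tz], "dr": [wx, wy, wz]}, ...]. A call has 1 to 8 rows; each row is the pose to reach, as a shift and turn from the pose measured when the call began, along the tool's axes at that moment; what a row does not reach only later rows make up. A row lasts 1/10 s, in which the tool goes at most 50 mm and 8.59 degrees, less where a joint would pass 70% of its speed; a pose out of reach is approached as far as the arm can. A call with a gripper value outside its range is refused whole. The fingers move at their own pace and stop on an object; FORCE is the grip in N (left out, the last holds). Time passes only in rows, so rows that repeat a pose let the fingers close. It gives the time, the measured TCP pose, the force and the opening at its end, in the units of the state.
- telemetry.get_state(): the state, without advancing time (a new reading comes with each control period).
- snapshot(name): name is "side" or "top" or "wrist"; returns a dict with "image" (480x640x3 uint8, red, green, blue), "intrinsics" (3x3 intrinsics, pixels), "D" ([k1, k2, p1, p2, k3] as OpenCV has them; the pictures are not rectified), "rvec" (rotation vector, rad) and "tvec" (3), from world to camera coordinates, as OpenCV has them; the wrist camera has in their place "T_tool_cam" (4x4, takes a point from camera to tool coordinates, whose origin is the TCP and whose axes are the flange's). Camera axes: x right, y down, z forward; pixel columns grow to the right and rows downward; lengths in m; the calibration is good to about 2 mm. A picture is of the moment at which its call begins: read the wrist's pose just before it. There is no depth.
- ticket.job_done(): hands the job in, once; it reports no verdict.
Trained networks look in the newest picture that a camera, given by its name, has taken for a name from the list of things; names that differ only in an ending like _2 or _b are one class to them, and where a whole thing is asked for, a point or a joint stands for the part that bears it (a point fixed in the world has none). Each returns a list of dicts, best first, with "confidence" (0 to 1); they miss things now and then, are a little off and sometimes report something else, mostly with a low value. They report only what shows in the picture. A call takes as long as a camera call. They do not tell look-alikes from the thing itself.
- trace(camera, name): "region" (480x640 bool, what is visible of it) and "extent" ([left, top, width, height] in pixels, round what is visible of it).
The state is a dict: "time_s": time; "joint_pos": joint angles; "qvel": joint speeds; "joint_efforts": joint torques, N m; "tcp_pos": TCP position; "eef_rot": TCP orientation; "contact_force": force on the tool from outside, world axes, zero at the start; "ft_torque": the same for the moment, N m; "finger_gap": opening from 0.0 (shut) to 1.0 (fully open).
Only numpy, scipy, OpenCV 4.12 (cv2) and the standard library are available. Lean on these libraries where they do the work, as an engineer would, in place of code of your own. Each camera call takes 0.05 s, during which the arm holds its last target. There are 200 camera calls.

## Task

Open the widest of the three ampoule boxes by touch alone, picking nothing up: press down on the front of its lid until the touch catch lets go, then take your fingertips right off so that the lid springs ajar by itself. Once it stands ajar, push its raised front edge up and back past upright until the lid leans back fully open on its own. Leave the two narrower boxes shut and the loose things on the tray where they stand.

Things in the scene. Friction and masses are not known exactly. Their poses are not given: they have to be found in the camera images.
- wide_box: The WIDEST of three grey plastic ampoule boxes with white hinged lids, fixed to the table: sizes in mm, 150 front to back (its own x), 140 wide (y), walls 85 high and 4 thick. Origin: centre of its underside, on the table. Its front (the side away from the hinge) faces its -x, roughly towards the robot.
- wide_lid (a joint): Lid angle of the widest box, rad: 0 latched shut, negative when pressed in, positive as the front edge swings up and back. Pressing the lid to about -0.035 trips the touch catch (hard stop at -0.055); when it is then let go a spring kicks it to about 0.95 (ajar) and it rests there, with light damping, nothing else holding it. From there it moves freely; short of upright (1.57) it sinks back to 0.95, past upright it leans back by itself to the stop at 2.1.
- wide_press (a point): Point on top of the widest box's lid to press: middle of the width, 25 behind the lid's front edge, 113 from the hinge, marked by a thin ring. Moves with the lid. With the lid shut it is 93 above the table; pressing straight down there takes about 3 N, the catch trips after about 4 mm and the lid stops after about 6 mm, level with the rim of the box.
- wide_edge (a point): Middle of the front edge of the widest box's lid (128 mm wide), 138 from the hinge; the edge spans 6 below to 8 above this point. Moves with the lid: 112 higher and 58 further back when ajar. Push near the middle, up and back along its arc: 18 behind the edge, 20 from the -y side, a small steel catch tongue (17 wide) hangs 24 below the lid.
- wide_hinge (a point): Middle of the hinge line of the widest box, along the box's y axis, at the back rim: 69 behind the box's centre (its +x), 85 above the table. Fixed to the box.
- narrow_a_box: One of the two NARROWER boxes, alike but only 90 wide; same depth, height, lid and catch. Stays shut. Origin: centre of its underside.
- narrow_a_lid (a joint): Lid angle of that narrower box, rad; same meaning. It trips in the same way if pressed.
- narrow_b_box: The other narrower box, the same as narrow_a. Stays shut. Origin: centre of its underside.
- narrow_b_lid (a joint): Lid angle of narrow_b, rad; same meaning.
- saline: Bystander, loose: clear plastic bottle, diameter 60, height 160 mm. Origin: centre of its underside. Leave alone.
- sanitiser: Bystander, loose: blue bottle with white cap, diameter 80, height 190 mm. Origin: centre of its underside. Leave alone.
- specimen_cup: Bystander, loose: white cup with red screw lid, diameter 62, height 70 mm. Origin: centre of its underside. Leave alone.
- vial_a: Bystander, loose: small clear glass vial with metal cap, diameter 23, height 42 mm. Origin: centre of its underside. Leave alone.
- vial_b: Bystander, loose: small amber glass vial with metal cap, diameter 23, height 42 mm. Origin: centre of its underside. Leave alone.
- syringe: Bystander, loose: capped plastic syringe lying flat, 160 long, 18 thick mm. Origin: centre of its underside. Leave alone.
- tape_roll: Bystander, loose: roll of paper tape lying flat, diameter 64, height 25 mm. Origin: centre of its underside. Leave alone.
Mind the look-alikes: they are no part of the job. What is shaped like the wide_box but red is not meant.

How it is judged:
On the way, in this order (a step that is already met when the one before it is completed fails the run):
1. the widest box's lid is pressed in with the fingers, beyond its shut position (value of joint wide_lid below -0.025 rad and contact force between the fingers and wide_box above 0.5 N).
2. let go, the lid stands ajar on its spring, fingers off (value of joint wide_lid between 0.75 and 1.2 rad and velocity of joint wide_lid below 0.2 rad/s and contact force between the fingers and wide_box below 0.1 N), for 0.2 s.
At the end, for the whole second after the job is handed in: The widest box's lid leans back past upright (joint above 1.65 rad) with nothing touching it, both narrower lids are still shut (within 0.03 rad), and no loose thing is more than 30 mm from where it began (value of joint wide_lid above 1.65 rad and contact force between each of the arm, the fingers and wide_box below 0.1 N and value of joint narrow_a_lid between -0.03 and 0.03 rad and value of joint narrow_b_lid between -0.03 and 0.03 rad and distance of each of saline, sanitiser, specimen_cup, vial_a, vial_b, syringe, tape_roll from where it was at the start of the episode below 0.03 m).
It fails at once if a narrower box's catch is tripped (value of joint any of narrow_a_lid, narrow_b_lid above 0.05 rad).
It fails at once if a loose thing is lifted, carried or knocked more than 30 mm from its place (distance of any of saline, sanitiser, specimen_cup, vial_a, vial_b, syringe, tape_roll from where it was at the start of the episode above 0.03 m).
It also fails if it takes over 48 s, if anything falls off the work surface, if the arm or the gripper's body presses on something with over 40 N, if the wrist force passes 120 N, or if a joint passes its speed limit or range.

## Working session

There is one attempt and no reset: what is moved stays moved. The work goes in short steps, Python scripts to look and compute and a shell command to move; the robot and the scene stay as the last step left them, time stands still between calls to the robot, and variables do not carry over. Pictures are saved under pics/ and viewed, about 8 in all and at most 12, crops included, and the job is handed in when it is done.

```bash
mkdir -p pics
cat > h.py <<'E'
import numpy as np, cv2
from scipy.spatial.transform import Rotation as R
from plant import telemetry, snapshot, ticket, trace
def snap(n,f=None):
    s=snapshot(n)
    if f: cv2.imwrite('pics/'+f,s['image'][:,:,::-1])
    return s
def ray(s,px):
    p=cv2.undistortPoints(np.array([px],float).reshape(-1,1,2),s['intrinsics'],s['D']).reshape(-1,2)
    Rm=cv2.Rodrigues(np.array(s['rvec'],float))[0]; t=np.array(s['tvec'],float).reshape(3)
    d=(Rm.T@np.c_[p,np.ones(len(p))].T).T
    return -Rm.T@t,d
def atz(s,px,z):
    o,d=ray(s,px); return o+d*((z-o[2])/d[:,2])[:,None]
def st():
    s=telemetry.get_state(); print(s['time_s'],np.round(s['tcp_pos'],4),np.round(s['eef_rot'],4),np.round(s['contact_force'],2),s['finger_gap']); return s
E
python3 - <<'E'
from h import *
s=st(); print(R.from_quat(s['eef_rot']).as_matrix().round(3))
for c in ['top','side']:
    p=snap(c,c+'1.png')
    for n in ['wide_box','narrow_a_box','wide_press']:
        for r in trace(c,n):
            print(c,n,r['confidence'],r['extent'])
E
```

```text
0.0 [ 0.3161 -0.6514  0.2018] [ 9.746e-01  2.240e-01 -3.000e-04 -1.100e-03] [-0.21  0.81  0.58] 0.9986569317795034
[[ 0.9    0.437 -0.001]
 [ 0.437 -0.9    0.002]
 [-0.    -0.002 -1.   ]]
top wide_box 0.85 [444.2, 293.8, 87.0, 82.6]
top wide_box 0.65 [280.2, 149.2, 68.0, 83.2]
top narrow_a_box 0.75 [189.3, 155.8, 52.4, 77.4]
top narrow_a_box 0.68 [128.1, 197.1, 36.7, 30.1]
top wide_press 0.87 [285.8, 153.1, 59.3, 69.2]
top wide_press 0.56 [455.9, 296.8, 73.7, 74.5]
side wide_box 0.97 [386.1, 130.2, 78.3, 62.7]
side wide_box 0.8 [216.3, 222.0, 83.7, 73.1]
side narrow_a_box 0.86 [188.2, 320.8, 87.5, 63.6]
side wide_press 0.61 [228.5, 225.8, 63.8, 43.1]
side wide_press 0.6 [396.7, 122.7, 62.6, 41.9]
side wide_press 0.19 [220.9, 221.0, 78.6, 73.9]
```

View pics/top1.png

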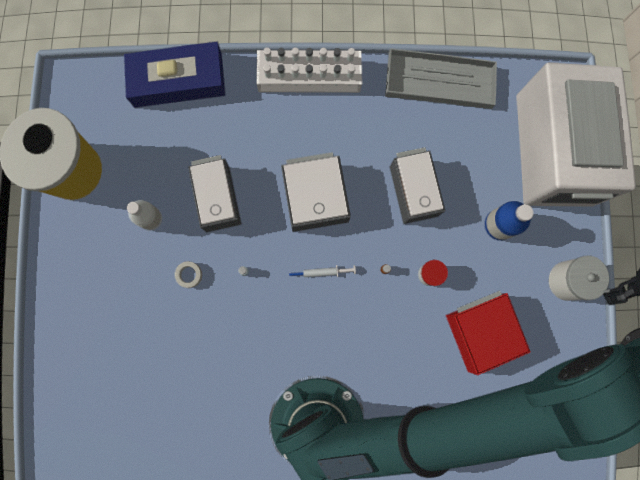

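View pics/side1.png

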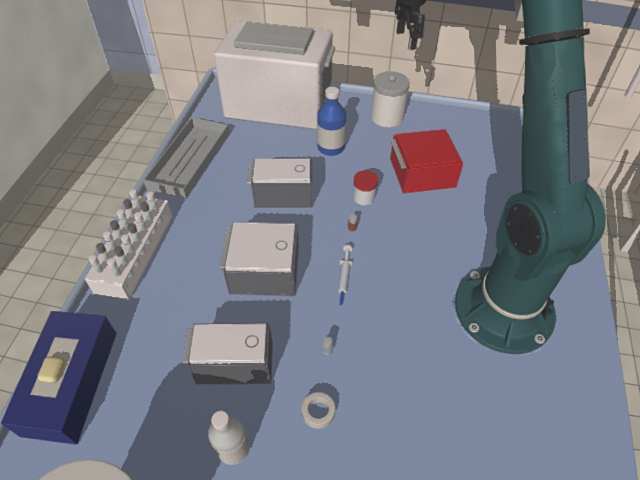

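The widest box is the middle one: ring at about (319,208) in top and (281,245) in side. The red look-alike is lower right. Next I locate the ring and the lid yaw.

Run:
```python
from h import *
T=snap('top');S=snap('side')
r=[q for q in trace('top','wide_press') if q['extent'][0]<330 and q['extent'][0]>250]
print('top ring',atz(T,[[319,208]],.093),'side ring',atz(S,[[281,245]],.093))
for z,n in((.093,'lid'),):
    img=T['image'].astype(int)
    w=((img.min(2)>165)).astype(np.uint8); w[:, :270]=0; w[:,365:]=0; w[:140]=0; w[245:]=0
    c=max(cv2.findContours(w,0,2)[0],key=cv2.contourArea); m=cv2.minAreaRect(c); b=cv2.boxPoints(m); print(m); print(b.round(1)); print(atz(T,b,z).round(4))
for nm,px,z in (('narA corner',[[424,219],[442,212],[391,154],[435,151]],.09),('narB',[[209,230],[238,222],[190,162],[224,157]],.09),('saline',[[136,208]],.16),('sanit',[[522,212]],.19),('sy',[[290,274],[355,269]],.01),('cup',[[433,273]],.07),('vials',[[244,270],[386,269]],.042)):
    print(nm,atz(T,px,z).round(3).tolist())
import cv2
crop=cv2.resize(T['image'][140:300,220:460],None,fx=3.3,fy=3.3,interpolation=2); cv2.imwrite('pics/c1.png',crop[:,:,::-1])
```

```text
top ring [[ 0.50526041 -0.00298931  0.093     ]] side ring [[ 0.50519525 -0.00357699  0.093     ]]
((315.1702880859375, 189.48788452148438), (57.8363151550293, 54.7440071105957), 80.21759033203125)
[[283.3 165.6]
 [337.2 156.3]
 [347.1 213.3]
 [293.1 222.6]]
[[ 0.6057  0.0801  0.093 ]
 [ 0.6283 -0.046   0.093 ]
 [ 0.4928 -0.0677  0.093 ]
 [ 0.4711  0.0566  0.093 ]]
narA corner [[0.48, -0.247, 0.09], [0.497, -0.29, 0.09], [0.636, -0.173, 0.09], [0.644, -0.279, 0.09]]
narB [[0.454, 0.251, 0.09], [0.473, 0.184, 0.09], [0.616, 0.3, 0.09], [0.628, 0.22, 0.09]]
saline [[0.494, 0.405, 0.16]]
sanit [[0.48, -0.448, 0.19]]
sy [[0.359, 0.066, 0.01], [0.371, -0.091, 0.01]]
cup [[0.356, -0.269, 0.07]]
vials [[0.366, 0.174, 0.042], [0.368, -0.162, 0.042]]
```

View pics/c1.png

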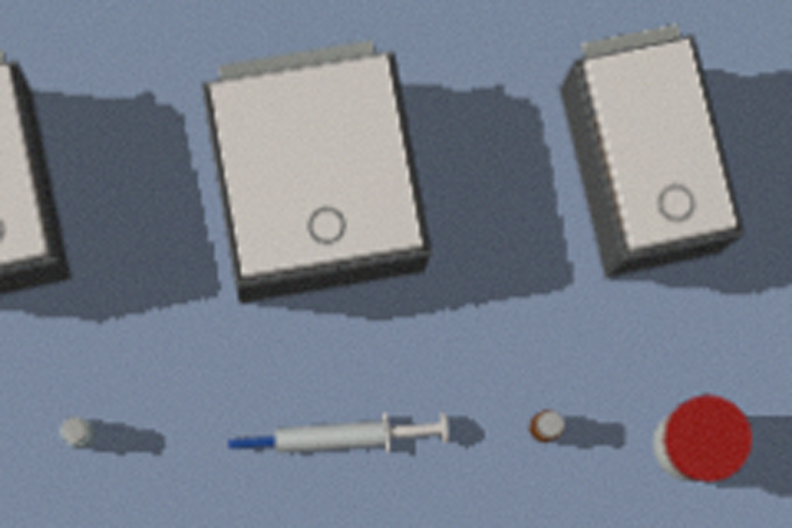

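```bash
python3 -m pendant '[{"grip":0,"offset":[0,0,-5],"dr":[0,0,0]},{"grip":0,"offset":[0,0,-10],"dr":[0,0,0]},{"grip":0,"offset":[22.6,-25,-10],"dr":[0,0,0.287]},{"grip":0,"offset":[22.6,-25,-10],"dr":[0,0,0.287]},{"grip":0,"offset":[22.6,-25,-10],"dr":[0,0,0.287]},{"grip":0,"offset":[45.3,-50,-10],"dr":[0,0,0.287]},{"grip":0,"offset":[45.3,-50,-10],"dr":[0,0,0.287]},{"grip":0,"offset":[45.3,-50,-10],"dr":[0,0,0.287]}]' 30
cat >> h.py <<'E'
def to(p):
    s=st(); M=R.from_quat(s['eef_rot']).as_matrix(); print('offset cm',(100*M.T@(np.array(p)-s['tcp_pos'])).round(2)); 
    G=np.array([[.9865,.164,0],[.164,-.9865,0],[0,0,-1]]); print('dr',R.from_matrix(M.T@G).as_rotvec().round(3))
E
python3 -c "
from h import *
to([.505,-.003,.25])"
```

```text
time_s: 1.35
tcp_pos: [0.4009, -0.3623, 0.3033]
eef_rot: [0.997, 0.082, 0.0, 0.0]
contact_force: [1.4, -0.2, 0.3]
finger_gap: -0.002
1.35 [ 0.4009 -0.3623  0.3033] [9.966e-01 8.220e-02 3.000e-04 3.000e-04] [ 1.4  -0.19  0.26] -0.0019202500930880573
offset cm [ 16.16 -33.74   5.32]
dr [ 0.001 -0.001 -0.   ]
```

```bash
python3 -m pendant '[{"grip":0,"offset":[16.2,-33.7,0],"dr":[0,0,0]},{"grip":0,"offset":[16.2,-33.7,0],"dr":[0,0,0]},{"grip":0,"offset":[16.2,-33.7,0],"dr":[0,0,0]},{"grip":0,"offset":[16.2,-33.7,0],"dr":[0,0,0]},{"grip":0,"offset":[16.2,-33.7,0],"dr":[0,0,0]},{"grip":0,"offset":[16.2,-33.7,0],"dr":[0,0,0]},{"grip":0,"offset":[16.2,-33.7,0],"dr":[0,0,0]},{"grip":0,"offset":[16.2,-33.7,5]}]' || true
python3 -m pendant '[{"grip":0,"offset":[16.2,-33.7,0],"dr":[0,0,0]},{"grip":0,"offset":[16.2,-33.7,0],"dr":[0,0,0]},{"grip":0,"offset":[16.2,-33.7,0],"dr":[0,0,0]},{"grip":0,"offset":[16.2,-33.7,0],"dr":[0,0,0]},{"grip":0,"offset":[16.2,-33.7,0],"dr":[0,0,0]},{"grip":0,"offset":[16.2,-33.7,0],"dr":[0,0,0]},{"grip":0,"offset":[16.2,-33.7,0],"dr":[0,0,0]},{"grip":0,"offset":[16.2,-33.7,5],"dr":[0,0,0]}]' >/dev/null; echo
python3 - <<'E'
from h import *
to([.505,-.003,.15])
E
```

```text
2.15 [5.115e-01 1.000e-04 2.641e-01] [ 9.963e-01  8.540e-02  8.700e-03 -7.000e-04] [ 0.14  0.36 -0.25] 0.000788156910225765
offset cm [-0.89  0.19 11.4 ]
dr [ 0.    -0.017  0.006]schema error: expected keys grip, offset, dr
```

```bash
python3 -m pendant '[{"grip":0,"offset":[-0.9,0.2,5],"dr":[0,-0.017,0]},{"grip":0,"offset":[-0.9,0.2,8],"dr":[0,-0.017,0]},{"grip":0,"offset":[-0.9,0.2,8],"dr":[0,-0.017,0]}]'
python3 - <<'E'
from h import *
s=st(); w=snap('wrist','w1.png'); T=np.array(w['T_tool_cam']); print(T.round(3))
M=R.from_quat(s['eef_rot']).as_matrix()
for r in trace('wrist','wide_press'): print(r['confidence'],r['extent'])
# predicted pixels of ring & front edge & hinge by current estimate
u=np.array([.9865,.164,0]);r=np.array([.505,-.003,.093])
P=np.array([r,r-.025*u,r+.113*u]); pt=(P-s['tcp_pos'])@M; pc=(pt-T[:3,3])@T[:3,:3]
print(cv2.projectPoints(pc,np.zeros(3),np.zeros(3),w['intrinsics'],w['D'])[0].reshape(-1,2).round(1))
E
```

```text
time_s: 2.45
tcp_pos: [0.5009, -0.0031, 0.1806]
eef_rot: [0.996, 0.086, -0.004, -0.0]
contact_force: [-0.8, -1.1, 0.8]
finger_gap: 0.001
2.45 [ 0.5009 -0.0031  0.1806] [ 9.963e-01  8.590e-02 -4.200e-03 -1.000e-04] [-0.82 -1.11  0.8 ] 0.0011278263971372941
[[-0.    -0.948 -0.318  0.083]
 [ 1.    -0.     0.     0.001]
 [-0.    -0.318  0.948 -0.171]
 [ 0.     0.     0.     1.   ]]
0.79 [216.7, 50.5, 215.2, 214.7]
0.52 [0.8, 268.5, 23.6, 60.2]
[[322.4 234.9]
 [322.1 269.3]
 [323.6  52.9]]
```

View pics/w1.png

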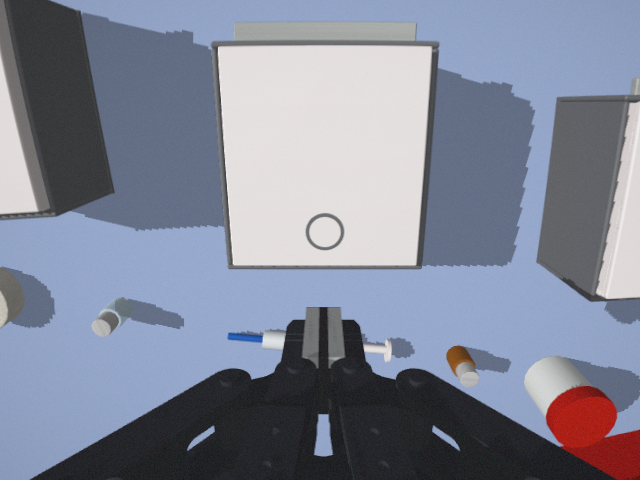

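The ring is at (325,231), against a prediction of (322,235), so the estimate holds to about 3 mm and the yaw is aligned. Now I press.

```bash
python3 -m pendant '[{"grip":0,"offset":[0.5,0,5],"dr":[0,0,0]},{"grip":0,"offset":[0.5,0,7.8],"dr":[0,0,0]},{"grip":0,"offset":[0.5,0,8.2],"dr":[0,0,0]},{"grip":0,"offset":[0.5,0,8.6],"dr":[0,0,0]},{"grip":0,"offset":[0.5,0,8.8],"dr":[0,0,0]},{"grip":0,"offset":[0.5,0,8.9],"dr":[0,0,0]}]'
```

```text
time_s: 3.15
tcp_pos: [0.5111, -0.0025, 0.097]
eef_rot: [0.996, 0.085, 0.002, 0.0]
contact_force: [-0.5, 0.6, 0.3]
finger_gap: -0.0
```

```bash
python3 -m pendant '[{"grip":0,"offset":[-0.3,0,0.3],"dr":[0,0,0]},{"grip":0,"offset":[-0.3,0,0.6],"dr":[0,0,0]},{"grip":0,"offset":[-0.3,0,0.7],"dr":[0,0,0]}]';python3 -m pendant '[{"grip":0,"offset":[0,0,0.15],"dr":[0,0,0]},{"grip":0,"offset":[0,0,0.15],"dr":[0,0,0]}]'
```

```text
time_s: 3.45
tcp_pos: [0.508, -0.0031, 0.0901]
eef_rot: [0.996, 0.085, 0.002, 0.0]
contact_force: [0.1, -0.1, -0.9]
finger_gap: -0.0
time_s: 3.65
tcp_pos: [0.5079, -0.0031, 0.0884]
eef_rot: [0.996, 0.085, 0.002, 0.0]
contact_force: [0.2, -1.3, 0.2]
finger_gap: 0.001
```

```bash
for i in 1 2; do python3 -m pendant '[{"grip":0,"offset":[0,0,0.15],"dr":[0,0,0]},{"grip":0,"offset":[0,0,0.15],"dr":[0,0,0]}]' | sed -n 2,4p; done
```

```text
tcp_pos: [0.5078, -0.0031, 0.0866]
eef_rot: [0.996, 0.085, 0.002, 0.0]
contact_force: [1.5, -0.4, -0.5]
tcp_pos: [0.5077, -0.0031, 0.0849]
eef_rot: [0.996, 0.085, 0.001, 0.0]
contact_force: [-0.4, 0.1, 0.8]
```

Run:
```python
from h import *
s=st(); w=snap('wrist','w2.png'); S=snap('side'); I=S['image'][190:320,190:370]; J=cv2.resize(I,None,fx=3,fy=3,interpolation=2)
W=w['image']; c=np.zeros((480,1180,3),np.uint8)
c[:,:640]=W; c[:390,640:]=J; cv2.imwrite('pics/w2.png',cv2.resize(c,(800,325))[:,:,::-1])
print(R.from_quat(s['eef_rot']).as_matrix().round(3))
```

```text
4.05 [ 0.5077 -0.0031  0.0849] [9.964e-01 8.510e-02 1.300e-03 2.000e-04] [-0.45  0.07  0.8 ] -0.0007095029002982346
[[ 0.986  0.17   0.003]
 [ 0.17  -0.986 -0.   ]
 [ 0.003  0.001 -1.   ]]
```

View pics/w2.png

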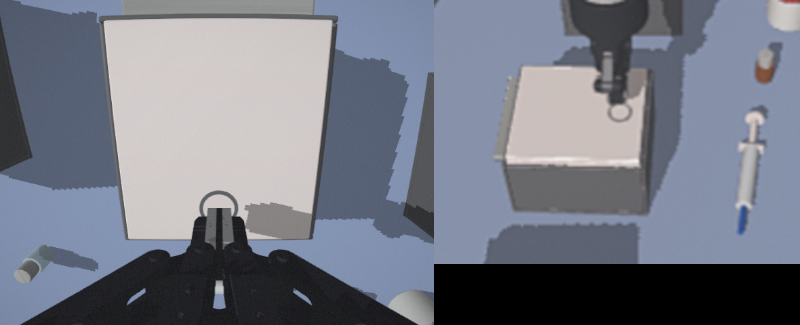

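```bash
python3 - <<'E'
from h import *
S=snap('side')
p=cv2.projectPoints(np.array([[.5077,-.0031,.0849],[.5077,-.0031,.095],[.508,-.003,.093]]),S['rvec'],S['tvec'],S['intrinsics'],S['D'])[0].reshape(-1,2); print(p, (p-[190,190])*3*.678+[434,0])
f=[]
for i in range(4): f.append(telemetry.get_state()['contact_force']); snapshot('side')
print(np.round(f,2))
E
for i in 1 2; do python3 -m pendant '[{"grip":0,"offset":[0,0,0.2],"dr":[0,0,0]},{"grip":0,"offset":[0,0,0.2],"dr":[0,0,0]}]' | sed -n 2,4p; done
```

```text
[[280.04687615 247.30675654]
 [279.77787469 244.40383811]
 [279.686522   244.99482632]] [[617.15534609 116.5619428 ]
 [616.60819713 110.65740672]
 [616.42238574 111.85947674]]
[[ 0.67 -0.58 -0.83]
 [-0.65 -0.04  0.53]
 [ 0.5   0.2   0.63]
 [-0.43 -0.25 -0.08]]
tcp_pos: [0.5077, -0.0031, 0.083]
eef_rot: [0.996, 0.085, 0.001, 0.0]
contact_force: [-0.0, -0.1, -0.2]
tcp_pos: [0.5074, -0.0031, 0.0807]
eef_rot: [0.996, 0.085, 0.001, 0.0]
contact_force: [-0.0, 1.1, 0.4]
```

```bash
for i in 1 2 3; do python3 -m pendant '[{"grip":0,"offset":[0,0,0.25],"dr":[0,0,0]},{"grip":0,"offset":[0,0,0.25],"dr":[0,0,0]}]' | sed -n '2p;4p'; done
python3 - <<'E'
from h import *
s=st(); w=snap('wrist'); S=snap('side'); I=S['image'][200:280,230:330]; J=cv2.resize(I,(600,480),interpolation=2)
c=np.hstack([w['image'][230:470,160:480],cv2.resize(I,(400,320),interpolation=2)[:240]]); 
cv2.imwrite('pics/w3.png',c[:,:,::-1])
E
```

```text
tcp_pos: [0.5072, -0.0031, 0.0779]
contact_force: [-0.0, 0.3, -0.6]
tcp_pos: [0.5069, -0.0031, 0.075]
contact_force: [-0.5, -0.2, 0.5]
tcp_pos: [0.5067, -0.0031, 0.0722]
contact_force: [-0.0, 0.8, -0.0]
5.4 [ 0.5067 -0.0031  0.0722] [9.964e-01 8.510e-02 1.000e-04 2.000e-04] [-0.05  0.84 -0.01] -0.005170545405865503
```

View pics/w3.png

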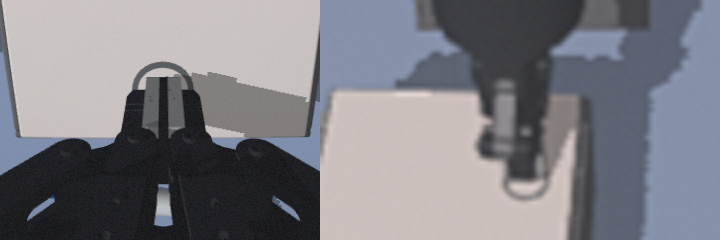

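The tip is now just at the ring in both views, while the reported TCP z (0.072) is about 20 mm below the lid top (0.093). So the tip really sits about 20 mm higher than reported. I carry on by force, in small steps.

```bash
for i in 1 2 3; do python3 -m pendant '[{"grip":0,"offset":[0,0,0.15],"dr":[0,0,0]},{"grip":0,"offset":[0,0,0.15],"dr":[0,0,0]}]' | sed -n '2p;4p'; done
```

```text
tcp_pos: [0.5067, -0.0031, 0.0708]
contact_force: [0.0, -0.7, 0.2]
tcp_pos: [0.5067, -0.0031, 0.0692]
contact_force: [-0.6, 1.0, -0.1]
tcp_pos: [0.5065, -0.0031, 0.0675]
contact_force: [-0.2, 0.8, 0.7]
```

```bash
for i in 1 2 3; do python3 -m pendant '[{"grip":0,"offset":[0,0,0.15],"dr":[0,0,0]},{"grip":0,"offset":[0,0,0.15],"dr":[0,0,0]}]' | sed -n '2p;4p'; done
```

```text
tcp_pos: [0.5063, -0.0031, 0.0658]
contact_force: [-0.1, 0.3, 0.4]
tcp_pos: [0.5064, -0.0031, 0.0644]
contact_force: [0.0, -1.4, 1.9]
tcp_pos: [0.5064, -0.0032, 0.063]
contact_force: [-0.8, -0.0, 2.5]
```

```bash
for i in 1 2 3; do python3 -m pendant '[{"grip":0,"offset":[0,0,0.15],"dr":[0,0,0]},{"grip":0,"offset":[0,0,0.15],"dr":[0,0,0]}]' | sed -n '2p;4p'; done
```

```text
tcp_pos: [0.5063, -0.0032, 0.0614]
contact_force: [-0.1, -0.2, 2.6]
tcp_pos: [0.5062, -0.0032, 0.0597]
contact_force: [-0.7, 0.3, 3.1]
tcp_pos: [0.5063, -0.0032, 0.0587]
contact_force: [-1.4, 0.6, 10.3]
```

The hard stop was reached at 10 N, so the catch has tripped. Now I let go quickly, upwards and towards the robot.

```bash
python3 -m pendant '[{"grip":0,"offset":[-2,0,-5],"dr":[0,0,0]},{"grip":0,"offset":[-4,0,-9.5],"dr":[0,0,0]},{"grip":0,"offset":[-5,0,-14],"dr":[0,0,0]},{"grip":0,"offset":[-5,0,-18],"dr":[0,0,0]},{"grip":0,"offset":[-5,0,-18],"dr":[0,0,0]},{"grip":0,"offset":[-5,0,-18],"dr":[0,0,0]},{"grip":0,"offset":[-5,0,-18],"dr":[0,0,0]},{"grip":0,"offset":[-5,0,-18],"dr":[0,0,0]}]';python3 - <<'E'
from h import *
s=st(); w=snap('wrist'); S=snap('side'); I=S['image'][150:330,170:400]
c=np.hstack([cv2.resize(w['image'],(400,300)),cv2.resize(I,(400,300),interpolation=2)]); 
cv2.imwrite('pics/w4.png',c[:,:,::-1])
E
```

```text
time_s: 8.1
tcp_pos: [0.456, -0.0116, 0.237]
eef_rot: [0.996, 0.085, -0.002, 0.0]
contact_force: [-0.5, -0.8, -0.8]
finger_gap: 0.003
8.1 [ 0.456  -0.0116  0.237 ] [ 9.964e-01  8.520e-02 -2.300e-03  2.000e-04] [-0.46 -0.84 -0.79] 0.002966692086234007
```

View pics/w4.png

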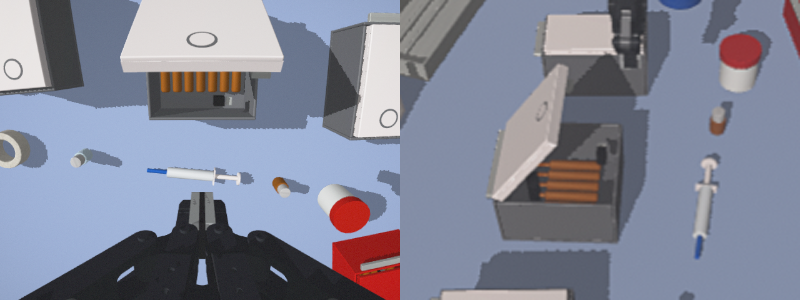

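The lid stands ajar (side view) with its catch tongue on the right. Before choosing push heights I check where the tips sit in the tool frame.

Run:
```python
from h import *
w=snap('wrist'); T=np.array(w['T_tool_cam'])
P=np.array([[0,0,0],[0,0,-.014],[0,0,-.028],[.011,0,-.028]]); pc=(P-T[:3,3])@T[:3,:3]
print(cv2.projectPoints(pc,np.zeros(3),np.zeros(3),w['intrinsics'],w['D'])[0].reshape(-1,2).round(1))
to([.4937,-.005,.147])
```

```text
[[320.6 298.6]
 [320.4 312.6]
 [320.2 328.9]
 [320.2 304.5]]
8.25 [ 0.4565 -0.0115  0.2375] [ 9.964e-01  8.520e-02 -1.700e-03  2.000e-04] [ 0.64  0.36 -0.31] -0.0016467800536436334
offset cm [ 3.81 -0.01  9.04]
dr [0.    0.003 0.006]
```

```bash
python3 -m pendant '[{"grip":0,"offset":[1,0,4.5],"dr":[0,0,0]},{"grip":0,"offset":[2,0,9],"dr":[0,0,0]},{"grip":0,"offset":[2.5,0,9],"dr":[0,0,0]},{"grip":0,"offset":[2.5,0,9],"dr":[0,0,0]}]';python3 - <<'E'
from h import *
to([.617-.096*.986,.0153-.096*.164,.148])
w=snap('wrist'); S=snap('side'); I=S['image'][150:330,170:400]
c=np.hstack([cv2.resize(w['image'],(400,300)),cv2.resize(I,(400,300),interpolation=2)]); 
cv2.imwrite('pics/w5.png',c[:,:,::-1])
E
```

```text
time_s: 8.65
tcp_pos: [0.4811, -0.0071, 0.1471]
eef_rot: [0.996, 0.085, -0.003, 0.0]
contact_force: [-0.9, -0.1, 0.4]
finger_gap: -0.001
8.65 [ 0.4811 -0.0071  0.1471] [ 0.9963  0.0854 -0.0027  0.    ] [-0.86 -0.13  0.38] -0.0013566452175882353
offset cm [ 4.18  0.05 -0.11]
dr [-0.     0.005  0.006]
```

View pics/w5.png

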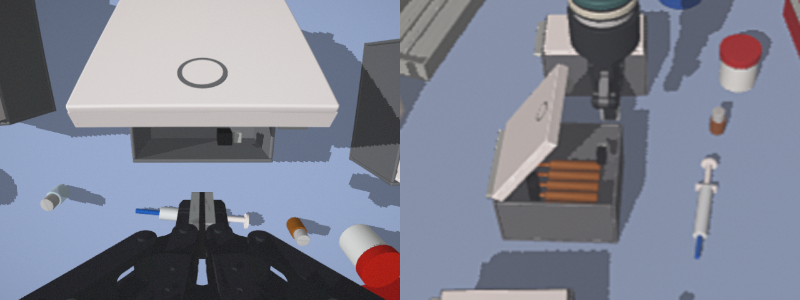

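```bash
python3 -m pendant '[{"grip":0,"offset":[2,0,0],"dr":[0,0,0]},{"grip":0,"offset":[3.5,0,0],"dr":[0,0,0]},{"grip":0,"offset":[4.7,0,-0.3],"dr":[0,0,0]},{"grip":0,"offset":[5.7,0,-0.8],"dr":[0,0,0]},{"grip":0,"offset":[6.7,0,-1.3],"dr":[0,0,0]},{"grip":0,"offset":[7.7,0,-1.7],"dr":[0,0,0]},{"grip":0,"offset":[8.7,0,-2],"dr":[0,0,0]},{"grip":0,"offset":[8.7,0,-2],"dr":[0,0,0]}]';python3 - <<'E'
from h import *
w=snap('wrist'); S=snap('side'); I=S['image'][150:330,170:400]
c=np.hstack([cv2.resize(w['image'],(400,300)),cv2.resize(I,(400,300),interpolation=2)]); 
cv2.imwrite('pics/w6.png',c[:,:,::-1])
E
```

```text
time_s: 9.55
tcp_pos: [0.5702, 0.008, 0.1697]
eef_rot: [0.996, 0.085, 0.001, 0.0]
contact_force: [0.0, -0.4, 0.4]
finger_gap: 0.002
```

View pics/w6.png

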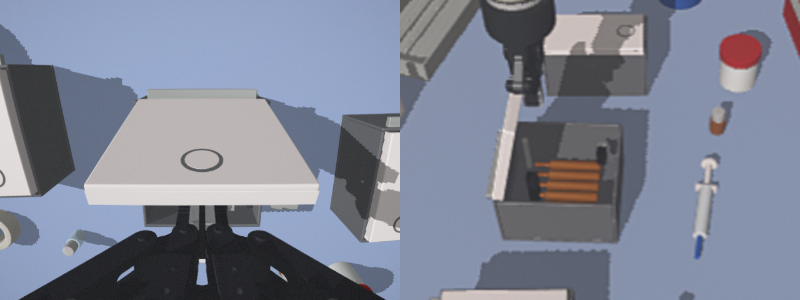

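The lid is being pushed as planned, with the finger under its edge (angle about 1.3). I carry on past upright.

```bash
python3 -m pendant '[{"grip":0,"offset":[1,0,-0.2],"dr":[0,0,0]},{"grip":0,"offset":[2,0,-0.4],"dr":[0,0,0]},{"grip":0,"offset":[3,0,-0.4],"dr":[0,0,0]},{"grip":0,"offset":[4,0,-0.4],"dr":[0,0,0]},{"grip":0,"offset":[5,0,-0.4],"dr":[0,0,0]},{"grip":0,"offset":[6,0,-0.4],"dr":[0,0,0]},{"grip":0,"offset":[6.8,0,-0.4],"dr":[0,0,0]},{"grip":0,"offset":[6.8,0,-0.4],"dr":[0,0,0]}]'
python3 -m pendant '[{"grip":0,"offset":[0,0,0],"dr":[0,0,0]},{"grip":0,"offset":[-3,0,0],"dr":[0,0,0]},{"grip":0,"offset":[-7,0,-1],"dr":[0,0,0]},{"grip":0,"offset":[-11,0,-5],"dr":[0,0,0]},{"grip":0,"offset":[-14,0,-9],"dr":[0,0,0]},{"grip":0,"offset":[-14,0,-9],"dr":[0,0,0]},{"grip":0,"offset":[-14,0,-9],"dr":[0,0,0]},{"grip":0,"offset":[-14,0,-9],"dr":[0,0,0]}]'
python3 - <<'E'
from h import *
w=snap('top'); S=snap('side')
c=np.hstack([cv2.resize(w['image'][120:330,100:480],(400,300)),cv2.resize(S['image'][80:450,150:470],(400,300),interpolation=2)]); 
cv2.imwrite('pics/w7.png',c[:,:,::-1])
E
```

```text
time_s: 10.45
tcp_pos: [0.6363, 0.0196, 0.1726]
eef_rot: [0.996, 0.085, -0.0, 0.0]
contact_force: [-0.3, 0.4, -0.1]
finger_gap: 0.001
time_s: 11.25
tcp_pos: [0.4985, -0.0041, 0.2621]
eef_rot: [0.996, 0.085, -0.0, 0.0]
contact_force: [-0.2, 0.8, -0.5]
finger_gap: 0.001
```

View pics/w7.png

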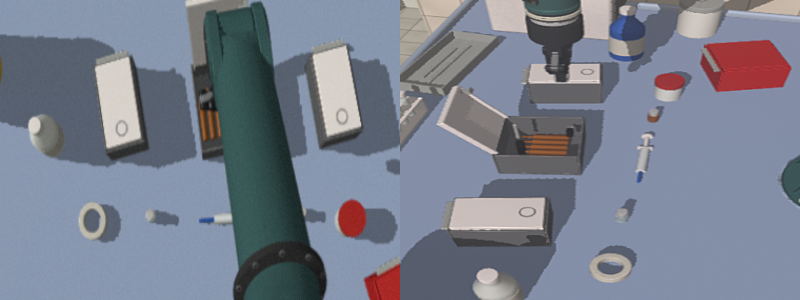

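The lid leans back fully open, the fingers are clear, both narrow lids are shut and the loose things are in place. I hand in.

```bash
python3 -c "
from h import *
st(); print(ticket.job_done())"
```

```text
11.35 [ 0.4984 -0.004   0.2613] [ 9.963e-01  8.560e-02 -1.000e-03 -1.000e-04] [ 1.08  0.38 -0.09] -0.002085853414849438
the job is handed in; nothing more can be done
None
```

The widest box is open and the job is handed in; the robot clock stood at 11.35 s at hand-in. I pressed the middle box's lid to its stop (about 10 N), and the lid then sprang ajar with the fingertips clear. With the closed fingers I pushed its front edge up and back past upright, and then backed away.

- **Last checks:** the last pictures show the lid leaning fully back, with the fingers well clear. Both narrower lids are shut, and the loose things in view look undisturbed. The arm hid part of the top view, so I checked the rest by eye in the side view only and did not measure any displacement.
- **Disagreement:** the closed fingertips sat about 28 mm short of the reported TCP. The lid only met the fingers at a reported height of 0.065 m instead of 0.093 m, so I found the contact by force and set the push heights to match.
- **Refused command:** one move was rejected because a key was missing, and I re-sent it corrected.

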